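Break down the printer-parts pile into kit trays

ROBOT

A 7-joint arm with a two-finger parallel gripper is mounted at the origin on the work surface. World frame = base frame: x ahead of the robot, y to its left, z up, the work surface at z = 0. Lengths are in m, angles in rad, forces in N, time in s.
With the tool pointing down it reaches from about 0.4 to 0.75 m from the base axis. Payload 19.5 kg.
Tool frame: the origin (TCP) lies at the very end of the fingers, on their centre line; the grasp point (between the pads) lies 19 mm behind it; z points along the fingers, y is the line along which they close (so a half turn about z gives the same grasp; the last joint's range is limited). The gripper opens to 85 mm and grips with 20 to 120 N. Pads are 22 mm wide; open, the fingers measure 114 mm over their backs; the gripper's body (76 mm by 85 mm) begins 54 mm behind the grasp point. The pads swing forward as they close: fully open they stand 13 mm farther back than shut.
Start: joints at [-1.344, 0.707, -0.028, 1.485, 0.022, 0.951, -0.075], TCP at [0.153, 0.554, 0.199] pointing down, gripper open.
Joint ranges: [-2.71, 2.71], [-0.32, 2.16], [-1.57, 1.52], [0, 2.45], [-1.46, 4.6], [0, 2.02], [-2.83, 2.83]. Speed limits (rad/s): [1.89, 1.89, 2.57, 2.57, 3.01, 3.01, 3.01].

INTERFACE

Orientations are given as a unit quaternion [w, x, y, z].
In Python, from station import robot gives the robot as it stands.
- The arm moves only by the tool play_rows, never from a script. Its arguments are lists of equal length, an entry for each row: "translation": the shift along the tool's x, y, z in mm, a list of three; "twist": the turn about the tool's z in degrees. In form: {"translation": [[x, y, z], ...], "twist": [twist, ...]}. A call has 1 to 12 rows; each row is the pose to reach, as a shift and turn from the pose commanded when the call began, along the tool's axes at that moment; what a row does not reach only later rows make up. A row lasts 1/10 s, in which the tool goes at most 50 mm and 8.59 degrees, less where a joint would pass 70% of its speed; a pose out of reach is approached as far as the arm can. A call with a gripper value outside its range is refused whole. "jaw" is the opening in per cent of the stroke, from 0 (shut) to 100 (fully open), set as the call begins (left out, the last holds). The fingers move at their own pace and stop on an object; the grip force is fixed at half the most. Time passes only in rows, so rows that repeat a pose let the fingers close. It gives the time, the measured TCP pose, the force, the opening and the grip force at its end, in the units of the state.
- robot.observe(): the state, without advancing time (a new reading comes with each control period).
- robot.camera(name): name is "side" or "top" or "wrist"; returns a dict with "pixels" (400x640x3 uint8, red, green, blue), "camera_matrix" (3x3 intrinsics, pixels), "pose" (4x4, takes a point from camera to world coordinates); the wrist camera has in their place "tool_from_camera" (4x4, takes a point from camera to tool coordinates, whose origin is the TCP and whose axes are the flange's). Camera axes: x right, y up, looking along -z (the intrinsics and any distortion apply to the point x, -y, -z); pixel columns grow to the right and rows downward; lengths in m; the calibration is good to about 2 mm. The wrist camera is an equidistant fisheye: a pixel r from the principal point sees the ray r / f radians off the axis. A picture is of the moment at which its call begins: read the wrist's pose just before it. There is no depth.
- robot.close_job(): hands the job in; it is judged then, once.
The state is a dict: "time": time; "joints": joint angles; "qd": joint speeds; "tau": joint torques, N m; "ee_pos": TCP position; "orientation": TCP orientation; "force": force on the tool from outside, world axes, zero at the start; "moment": the same for the moment, N m; "finger_gap": opening from 0.0 (shut) to 1.0 (fully open); "grasp_force": force on a finger pad.
Only numpy, scipy, OpenCV 4.12 (cv2) and the standard library are available. Lean on these libraries where they do the work, as an engineer would, in place of code of your own. Each camera call takes 0.05 s, during which the arm holds its last target. There are 200 camera calls.

TASK

Take the pile of printer parts apart and set each part into the grey kit tray shaped for it: power supply, heat sink, motor and pulley each lying flat on the floor of its own tray, the same side up as in the pile and turned to suit the tray. Set the parts down rather than dropping them, and leave the roll of tape and the jar where they stand.

Things in the scene. Friction and masses are not known exactly. Their poses are not given: they have to be found in the camera images.
- psu_centre (a point): Power supply, bottom of the pile, standing on the bench: flat aluminium-cased box 120 (along its x) x 62 (along y) x 34 mm high, 0.4 kg, dark slits in its long sides and a black terminal strip at its +x end. Point: its centre, 17 mm above its underside; z up. It may lie in its tray either way round.
- sink_centre (a point): Heat sink lying on the power supply: bare metal block 90 (along its x, the way the fins run) x 46 (along y) x 22 mm high, fins up, 0.16 kg. Point: its centre, 11 mm above its underside; z up. Either way round in its tray.
- motor_centre (a point): Stepper motor standing on the heat sink: square body 42 x 42 mm (sides along its x and y), 38 mm high, black with bare metal ends, 0.26 kg. On its top a boss 22 mm across and 2 mm high, and from this an upright shaft 5 mm in diameter that ends 24 mm above the body's top. Point: centre of the body, 19 mm above its underside; z (shaft) up. Any yaw in its tray.
- pulley_centre (a point): Toothed pulley, top of the pile, slipped loosely over the motor's shaft and lying on its boss: metal ring 34 mm in outer diameter, 16 mm high, with a 12 mm bore, 0.035 kg; the shaft stands out 6 mm above it. Point: its centre, 8 mm above its underside; z up. Any yaw.
- psu_tray: Tray for the power supply, the largest oblong. Fixed to the bench. Grey plastic, floor 3 mm thick, rim 3 mm thick standing 7 mm above the bench (4 mm above the tray floor). Origin: centre of its underside, on the bench; z up. Inside 138 (along its x) x 80 mm (along y).
- sink_tray: Tray for the heat sink, the smaller oblong. Fixed to the bench. Grey plastic, floor 3 mm thick, rim 3 mm thick standing 7 mm above the bench (4 mm above the tray floor). Origin: centre of its underside, on the bench; z up. Inside 108 (along its x) x 64 mm (along y).
- motor_tray: Tray for the motor, square. Fixed to the bench. Grey plastic, floor 3 mm thick, rim 3 mm thick standing 7 mm above the bench (4 mm above the tray floor). Origin: centre of its underside, on the bench; z up. Inside 60 x 60 mm, sides along its x and y.
- pulley_tray: Tray for the pulley, a round dish. Fixed to the bench. Grey plastic, floor 3 mm thick, rim 3 mm thick standing 7 mm above the bench (4 mm above the tray floor). Origin: centre of its underside, on the bench; z up. Inside diameter 52 mm, outside 58 mm.
- tape_centre (a point): Bystander: roll of cream paper tape lying flat on the bench, outer diameter 68 mm, 19 mm high, loose. Point: its centre. Leave it alone.
- jar_centre (a point): Bystander: small amber jar with a white lid standing on the bench, diameter 38 mm, 40 mm high, loose. Point: its centre. Leave it alone.
Mind the look-alikes: they are no part of the job. Leave any blue or red look-alike of the part that bears psu_centre alone.

How it is judged:
At the end, for the whole second after the job is handed in: Each part at rest in its own tray, same side up: flat within 0.1 rad, centre within 14 mm of the tray's centre and within 3 mm of the height of resting on its floor; power supply and heat sink with their long axis within 0.3 rad of the tray's (horizontal distance between psu_centre and psu_tray below 0.014 m and z of psu_centre in the frame of psu_tray between 0.017 and 0.023 m and angle between each of psu_centre, sink_centre, motor_centre, pulley_centre's own z axis and vertical below 0.1 rad and linear speed of each of psu, sink, motor, pulley below 0.02 m/s and angle between the x axis of psu_centre and the x axis of psu_tray, either way round below 0.3 rad and horizontal distance between sink_centre and sink_tray below 0.014 m and z of sink_centre in the frame of sink_tray between 0.011 and 0.017 m and angle between the x axis of sink_centre and the x axis of sink_tray, either way round below 0.3 rad and horizontal distance between motor_centre and motor_tray below 0.014 m and z of motor_centre in the frame of motor_tray between 0.019 and 0.025 m and horizontal distance between pulley_centre and pulley_tray below 0.014 m and z of pulley_centre in the frame of pulley_tray between 0.008 and 0.014 m); the robot touches nothing.
It fails at once if the roll of tape or the jar was moved more than 20 mm (distance of any of tape_centre, jar_centre from where it was at the start of the episode above 0.02 m).
It fails at once if the power supply was dropped (falling free by more than about 25 mm) (contact force between psu and anything else below 0.02 N and linear speed of psu above 0.7 m/s).
It fails at once if the heat sink was dropped (falling free by more than about 25 mm) (contact force between sink and anything else below 0.02 N and linear speed of sink above 0.7 m/s).
It fails at once if the motor was dropped (falling free by more than about 25 mm) (contact force between motor and anything else below 0.02 N and linear speed of motor above 0.7 m/s).
It fails at once if the pulley was dropped (falling free by more than about 25 mm) (contact force between pulley and anything else below 0.02 N and linear speed of pulley above 0.7 m/s).
It also fails if it takes over 144 s, if anything falls off the work surface, if the arm or the gripper's body presses on something with over 40 N, if the wrist force passes 120 N, or if a joint passes its speed limit or range.

## Working session

There is one attempt and no reset: what is moved stays moved. The work goes in short steps, Python scripts to look and compute and a tool call to move; the robot and the scene stay as the last step left them, time stands still between calls to the robot, and variables do not carry over. Pictures are saved under pics/ and viewed, at most 14 in all, crops included, and the job is handed in when it is done.

Besides the shell and the picture viewer there is one more tool, called after "Call:" as name(argument=value, ...), one argument or row to a line, values as JSON. play_rows: Moves the arm, as the interface text tells. Its arguments: {"type":"object","properties":{"translation":{"type":"array"},"twist":{"type":"array"},"jaw":{"type":"number"}},"required":["translation","twist"]}

```bash
mkdir -p pics
cat > h.py <<'E'
import numpy as np, cv2
from station import robot
def grab(n,tag):
    s=robot.observe(); c=robot.camera(n); cv2.imwrite(f'pics/{tag}.png',c['pixels'][:,:,::-1]); 
    np.savez(f'pics/{tag}.npz',**{k:v for k,v in c.items()},ee=s['ee_pos'],q=s['orientation']); return c
def ray(c,u,v):
    K=np.array(c['camera_matrix']);P=np.array(c['pose'])
    d=np.array([(u-K[0,2])/K[0,0],-(v-K[1,2])/K[1,1],-1.]); return P[:3,3],P[:3,:3]@d
def onz(c,u,v,z):
    o,d=ray(c,u,v); return o+d*(z-o[2])/d[2]
def proj(c,p):
    P=np.array(c['pose']);K=np.array(c['camera_matrix']);q=P[:3,:3].T@(np.array(p)-P[:3,3])
    return K[0,2]+K[0,0]*q[0]/-q[2],K[1,2]-K[1,1]*q[1]/-q[2]
E
python3 - <<'E'
from h import *
for n in('top','side'):
    c=grab(n,n+'0'); print(n,np.round(c['pose'],3).tolist(),np.round(c['camera_matrix'],1).tolist(),[k for k in c])
print(robot.observe())
E
```

```text
top [[0.034, 0.974, -0.225, 0.262], [-0.999, 0.034, -0.0, 0.068], [0.007, 0.225, 0.974, 1.152], [0.0, 0.0, 0.0, 1.0]] [[424.2, 0.0, 322.4], [0.0, 424.2, 201.2], [0.0, 0.0, 1.0]] ['pixels', 'camera_matrix', 'pose']
side [[0.729, 0.438, -0.526, -0.112], [-0.685, 0.479, -0.55, -0.606], [0.011, 0.761, 0.649, 0.86], [0.0, 0.0, 0.0, 1.0]] [[454.1, 0.0, 322.4], [0.0, 454.1, 195.3], [0.0, 0.0, 1.0]] ['pixels', 'camera_matrix', 'pose']
{'time': 0.1, 'joints': array([-1.34367514,  0.70700932, -0.02759794,  1.48495506,  0.02202361,
        0.95092004, -0.07548871]), 'qd': array([ 6.30546483e-04, -1.94830882e-03,  7.03976013e-05, -7.71499560e-04,
       -1.51237860e-04, -4.11899445e-05,  2.61375320e-03]), 'tau': array([ 2.09975275e-03, -8.84302640e+01,  1.23691399e+00, -2.36458772e+01,
        1.70940394e-02,  4.95412387e-03, -3.88503804e-05]), 'ee_pos': array([0.15266119, 0.55407961, 0.1990918 ]), 'orientation': array([-3.52546361e-05,  1.34001352e-01,  9.90981026e-01, -4.93156949e-04]), 'force': array([-0.07613535,  0.40840256,  0.66274732]), 'moment': array([ 0.04640232,  0.02097571, -0.04434727]), 'grasp_force': 0.0, 'finger_gap': 0.9965867170210169}
```

View pics/top0.png

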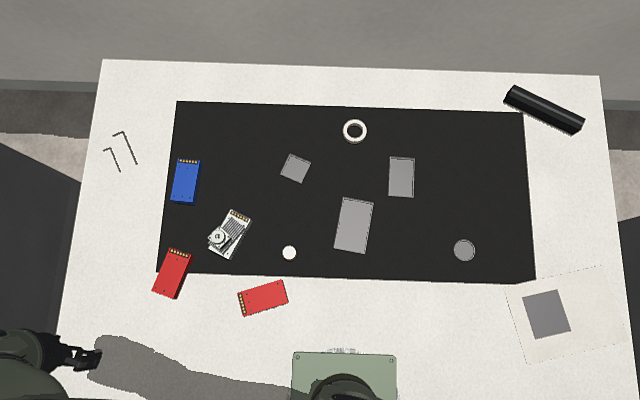

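View pics/side0.png

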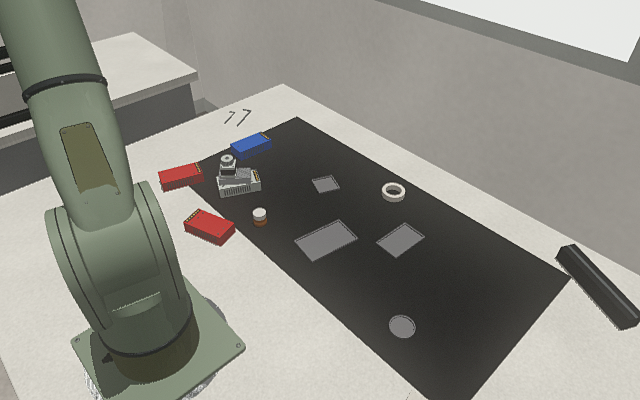

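Top view: the pile is at (228,235), with its silver PSU at the bottom. The look-alikes are blue (185,182), red (172,273) and red (263,297). Trays: psu (353,226), sink (401,177), motor (296,168), pulley (464,250). The tape is at (355,131) and the jar at (289,253). The grey patch at (547,314) is off the mat and flat, so it isn't a tray. The silver box under the stack fits the PSU description, and I'll confirm it in one enlarged crop.

Run:
```python
from h import *
t=dict(np.load('pics/top0.npz')); s=dict(np.load('pics/side0.npz'))
im=cv2.cvtColor(t['pixels'],cv2.COLOR_RGB2HSV)
m=((im[...,1]<40)&(im[...,2]>85)&(im[...,2]<190)).astype(np.uint8)
for nm,(u,v) in dict(psu=(353,226),sink=(401,177),motor=(296,168),pul=(464,250)).items():
    n,l,st,ce=cv2.connectedComponentsWithStats(m); k=l[v,u]
    cs,_=cv2.findContours((l==k).astype(np.uint8),0,1); c=max(cs,key=cv2.contourArea).reshape(-1,2)
    P=np.array([onz(t,a,b,.006)[:2] for a,b in c],np.float32)
    (x,y),(w,h),a=cv2.minAreaRect(P); 
    if w<h: a+=90; w,h=h,w
    print(nm,round(x,4),round(y,4),'size',round(w,4),round(h,4),'long-axis deg',round(a,1))
a=cv2.resize(t['pixels'][200:270,195:265],(600,600),interpolation=cv2.INTER_CUBIC)
cv2.imwrite('pics/c1.png',a[...,::-1])
b=cv2.resize(s['pixels'][140:210,200:280],(686,600),interpolation=cv2.INTER_CUBIC)
cv2.imwrite('pics/c2.png',b[...,::-1])
for n,z,u,v in(('jar',.04,289,253),('tape',.019,355,131)): print(n,onz(t,u,v,z))
```

```text
psu 0.4638 -0.0187 size 0.1457 0.0871 long-axis deg 171.0
sink 0.6062 -0.151 size 0.116 0.0706 long-axis deg 177.5
motor 0.6205 0.1484 size 0.0675 0.0669 long-axis deg 158.1
pul 0.4061 -0.3195 size 0.0576 0.0542 long-axis deg 177.9
jar [0.37685871 0.15089263 0.04      ]
tape [ 0.73228507 -0.01771544  0.019     ]
```

View pics/c1.png

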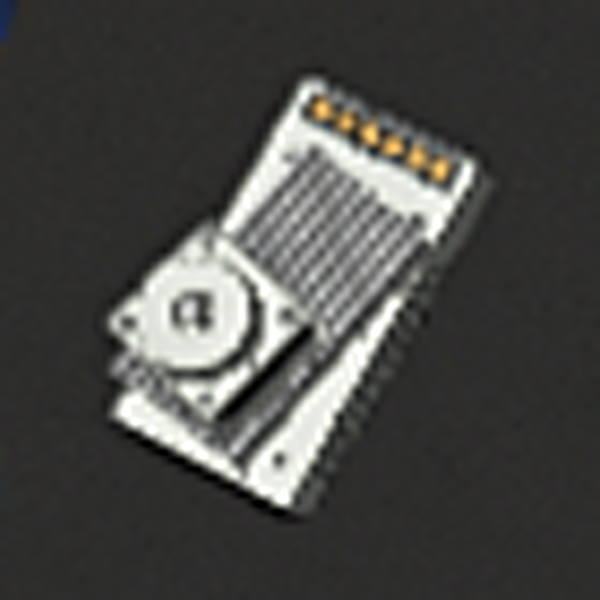

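View pics/c2.png

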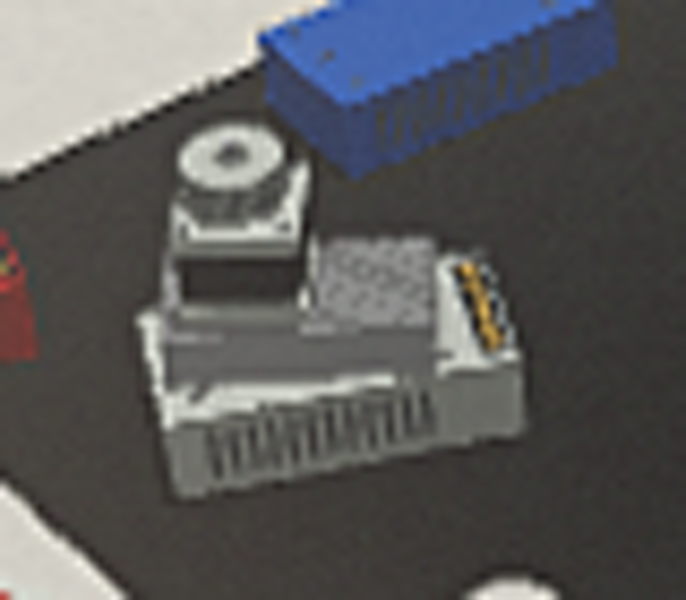

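The crops confirm the pile: a silver PSU with its terminal strip at the far end, then sink, motor and pulley. I'll measure each part from its corners in crop 1 at its known top height.

Run:
```python
from h import *
t=dict(np.load('pics/top0.npz')); s=dict(np.load('pics/side0.npz'))
k=600/70
def P(pts,z): return np.array([onz(t,195+u/k-.5,200+v/k-.5,z)[:2] for u,v in pts])
for n,z,p in(('psu',.034,[(305,78),(482,160),(297,512),(110,412)]),('sink',.056,[(300,150),(428,222),(240,472),(118,372)]),('motor',.094,[(210,230),(325,328),(217,415),(108,322)])):
    q=P(p,z); e=np.roll(q,-1,0)-q
    d=q[0]+q[1]-q[2]-q[3]
    print(n,q.mean(0).round(4),'edges',np.linalg.norm(e,axis=1).round(4),'axis deg',np.degrees(np.arctan2(d[1],d[0])).round(1),'edge dirs',np.degrees(np.arctan2(e[:,1],e[:,0])).round(1))
print('pulley',P([(197,312)],.112))
o1,d1=ray(t,195+197/k-.5,200+312/k-.5);o2,d2=ray(s,200+233/k-.5,140+155/k-.5)
x=np.linalg.lstsq(np.c_[d1,-d2],o2-o1,rcond=None)[0];print('two-view',o1+d1*x[0],o2+d2*x[1])
x=robot.observe();from scipy.spatial.transform import Rotation as R
q=x['orientation'];print(x['ee_pos'],R.from_quat(q[[1,2,3,0]]).as_matrix().round(4))
```

```text
psu [0.4245 0.312 ] edges [0.0622 0.1212 0.0663 0.1183] axis deg -24.6 edge dirs [-112.9  156.4   64.5  -25.6]
sink [0.4166 0.3151] edges [0.0458 0.0928 0.0487 0.0855] axis deg -34.0 edge dirs [-117.2  146.9   53.8  -35.1]
motor [0.4047 0.3226] edges [0.0455 0.0395 0.043  0.0393] axis deg -46.0 edge dirs [-127.6  132.1   52.7  -44.1]
pulley [[0.40539766 0.32373015]]
two-view [0.40491232 0.32286318 0.11552325] [0.40523234 0.32268518 0.11552353]
[0.15266119 0.55407961 0.1990918 ] [[-9.641e-01  2.656e-01 -2.000e-04]
 [ 2.656e-01  9.641e-01 -1.000e-03]
 [-1.000e-04 -1.000e-03 -1.000e+00]]
```

Call:
play_rows(
  translation=[
    [-40, -20, 0],
    [-85, -43, 0],
    [-130, -66, 0],
    [-175, -89, 0],
    [-220, -112, 0],
    [-260, -133, 0],
    [-290, -148, 0],
    [-305, -156, 0],
    [-305, -156, 0],
    [-305, -156, 0],
  ],
  twist=[3, 7, 11, 15, 19, 23, 26, 28, 28, 28],
  jaw=75,
)

```text
time: 1.1
ee_pos: [0.4045, 0.3237, 0.1993]
orientation: [-0.0, 0.369, 0.929, -0.0]
force: [-0.1, -0.3, -0.8]
finger_gap: 0.749
grasp_force: 0.0
```

```bash
cat >> h.py <<'E'
from scipy.spatial.transform import Rotation as R
def st():
    s=robot.observe(); q=np.array(s['orientation']); M=R.from_quat(q[[1,2,3,0]]).as_matrix(); return s,np.array(s['ee_pos']),M
def plan(x,y,z=None,head=None):
    s,p,M=st(); h=np.degrees(np.arctan2(M[1,1],M[0,1])); z=p[2] if z is None else z
    d=M.T@(np.array([x,y,z])-p)*1000
    print('t',round(s['time'],2),'at',p.round(4),'head',round(h,1),'F',np.round(s['force'],1),'gap',round(s['finger_gap'],3),'-> move',d.round(1),'twist',None if head is None else round((h-head+180)%360-180,1))
def wproj(c,p,ee,M): # world->wrist pixel
    T=np.array(c['tool_from_camera']); a=T[:3,:3].T@(M.T@(np.array(p)-ee)-T[:3,3]); K=np.array(c['camera_matrix'])
    v=np.array([a[0],-a[1],-a[2]]); r=np.hypot(v[0],v[1]); th=np.arctan2(r,v[2]); return K[0,2]+K[0,0]*th*v[0]/r,K[1,2]+K[1,1]*th*v[1]/r
def wonz(c,u,v,z,ee,M):
    K=np.array(c['camera_matrix']);T=np.array(c['tool_from_camera']);a=(u-K[0,2])/K[0,0];b=(v-K[1,2])/K[1,1];th=np.hypot(a,b)
    d=np.array([np.sin(th)*a/th,-np.sin(th)*b/th,-np.cos(th)]); d=M@T[:3,:3]@d; o=ee+M@T[:3,3]; return o+d*(z-o[2])/d[2]
E
python3 - <<'E'
from h import *
plan(.405,.323,.101,47)
_,p,M=st(); c=grab('wrist','w1'); print(np.round(c['tool_from_camera'],3).tolist(),c['camera_matrix'])
print('expect pulley top at',wproj(c,[.405,.323,.112],p,M))
E
```

```text
t 1.1 at [0.4045 0.3237 0.1993] head 46.7 F [-0.1 -0.3 -0.8] gap 0.749 -> move [-0.9 -0.2 98.3] twist -0.3
[[-0.001, 0.966, 0.259, 0.067], [1.0, 0.0, 0.0, -0.002], [0.0, 0.259, -0.966, -0.174], [0.0, 0.0, 0.0, 1.0]] [[309.70691629   0.         315.35157762]
 [  0.         309.70691629 200.68700403]
 [  0.           0.           1.        ]]
expect pulley top at (np.float64(317.1831513901256), np.float64(197.8735650113076))
```

View pics/w1.png

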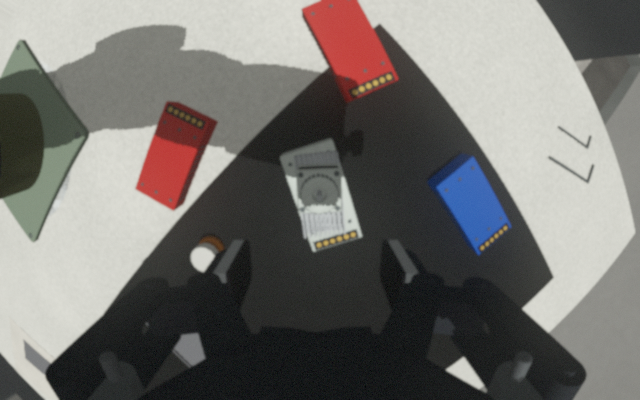

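Wrist view: the pile is at about (320,195), the pulley at about (320,188). The red, blue and jar items stand well clear. I'll enlarge to pin down the bore and the motor edges.

Run:
```python
from h import *
c=dict(np.load('pics/w1.npz')); q=c['q'];M=R.from_quat(q[[1,2,3,0]]).as_matrix()
print('tcp px',wproj(c,c['ee'],c['ee'],M))
a=cv2.resize(c['pixels'][130:260,265:375],(507,600),interpolation=cv2.INTER_CUBIC)
a=cv2.convertScaleAbs(a,alpha=1.3,beta=10)
for n,p in(('pul',[.405,.323,.112]),):
    u,v=wproj(c,p,c['ee'],M); cv2.circle(a,(int((u-265)*4.615),int((v-130)*4.615)),4,(255,0,0),1)
cv2.imwrite('pics/c3.png',a[...,::-1])
```

```text
tcp px (np.float64(318.2871738426565), np.float64(232.73863901235478))
```

View pics/c3.png

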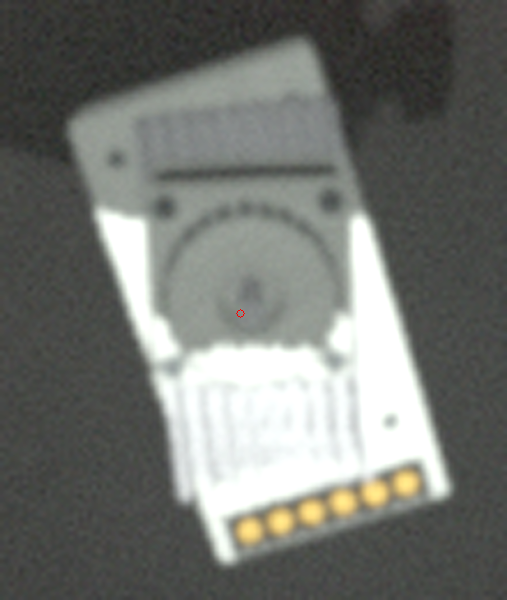

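Run:
```python
from h import *
c=dict(np.load('pics/w1.npz')); q=c['q'];M=R.from_quat(q[[1,2,3,0]]).as_matrix();k=600/130
f=lambda u,v,z: wonz(c,265+u/k-.5,130+v/k-.5,z,c['ee'],M).round(4)
print('pulley',f(252,291,.112),'shaft top',f(252,284,.118))
b=[f(75,122,.034),f(308,40,.034),f(448,495,.034),f(225,562,.034)]
print('psu',np.mean(b,0),b)
d=b[3]+b[2]-b[0]-b[1];print(np.degrees(np.arctan2(d[1],d[0])))
print('motor hole dir',f(165,205,.094),f(330,201,.094))
```

```text
pulley [0.4027 0.3275 0.112 ] shaft top [0.4006 0.3293 0.118 ]
psu [0.423575 0.314025 0.034   ] [array([0.3574, 0.3131, 0.034 ]), array([0.3814, 0.3669, 0.034 ]), array([0.4907, 0.3152, 0.034 ]), array([0.4648, 0.2609, 0.034 ])]
-25.616073310747936
motor hole dir [0.3813 0.3242 0.094 ] [0.4032 0.3486 0.094 ]
```

Call:
play_rows(
  translation=[
    [1, 1, 30],
    [1, 1, 60],
    [1, 1, 85],
    [1, 1, 98],
    [1, 1, 98],
  ],
  twist=[-1, -1, -1, -1, -1],
)

```text
time: 1.65
ee_pos: [0.4037, 0.3249, 0.1001]
orientation: [-0.001, 0.361, 0.933, -0.001]
force: [0.1, 0.1, 0.5]
finger_gap: 0.751
grasp_force: 0.0
```

Call:
play_rows(
  translation=[
    [0, 0, 0],
    [0, 0, 0],
    [0, 0, 0],
    [0, 0, 0],
    [0, 0, 0],
    [0, 0, 0],
  ],
  twist=[0, 0, 0, 0, 0, 0],
  jaw=0,
)

```text
time: 2.25
ee_pos: [0.4053, 0.3243, 0.1016]
orientation: [0.0, 0.362, 0.932, 0.0]
force: [-0.6, 0.2, 0.1]
finger_gap: -0.001
grasp_force: 0.0
```

Run:
```python
from h import *
c=grab('side','s1');w=grab('wrist','w2'); 
a=cv2.resize(c['pixels'][110:210,180:290],(660,600),interpolation=cv2.INTER_CUBIC)
cv2.imwrite('pics/c4.png',a[...,::-1])
```

```text
(no output)
```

View pics/c4.png

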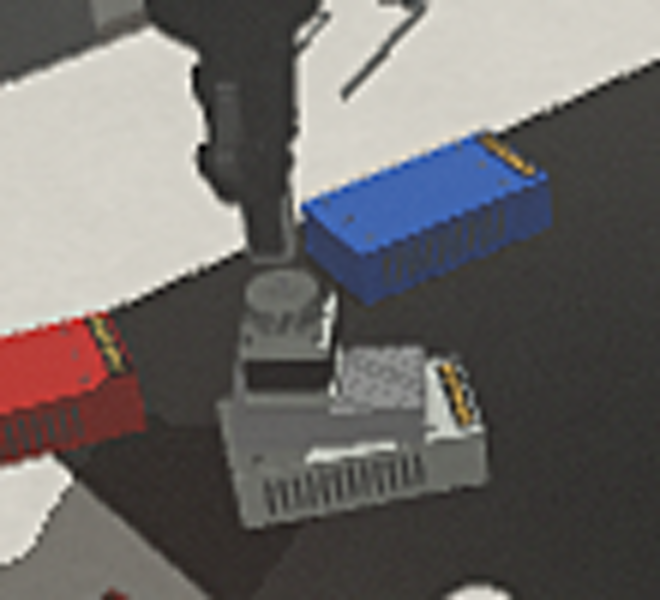

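View pics/w2.png

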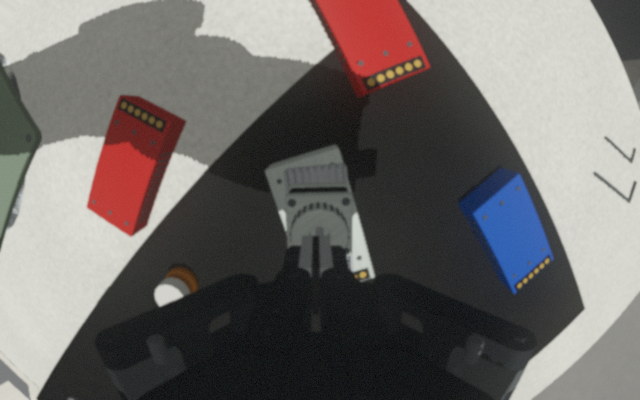

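Run:
```python
from h import *
s=dict(np.load('pics/s1.npz')); print('ee in side crop',[(np.array(proj(s,s['ee']))-[180,110])*6], s['ee'])
for p in([.405,.323,.112],[.404,.325,.112],[.4027,.3275,.112]): print((np.array(proj(s,p))-[180,110])*6)
# two-view side/wrist of pulley bore in earlier images
w=dict(np.load('pics/w1.npz'));q=w['q'];M=R.from_quat(q[[1,2,3,0]]).as_matrix();k=600/130
a=wonz(w,265+252/k-.5,130+290/k-.5,.1,w['ee'],M);T=w['tool_from_camera'];o1=w['ee']+M@T[:3,3];d1=a-o1
for n,(u,v) in dict(side=(200+233/8.571-.5,140+155/8.571-.5),top=(195+197/8.571-.5,200+312/8.571-.5)).items():
    c=dict(np.load(f'pics/{n}0.npz'));o2,d2=ray(c,u,v)
    x=np.linalg.lstsq(np.c_[d1,-d2],o2-o1,rcond=None)[0];print(n,(o1+d1*x[0]).round(4),(o2+d2*x[1]).round(4))
```

```text
ee in side crop [array([281.98987427, 308.09994634])] [0.40532351 0.32434798 0.1016086 ]
[280.25035046 291.57264587]
[276.0040888  290.55789463]
[270.61133502 289.33317231]
side [0.4026 0.3276 0.1118] [0.4071 0.3259 0.1129]
top [0.4044 0.326  0.1014] [0.4068 0.3262 0.1018]
```

Run:
```python
from h import *
t=dict(np.load('pics/top0.npz')); print('start ee in top',proj(t,t['ee']), proj(t,t['ee']+[0,0,.03]))
T=grab('top','t2'); s=dict(np.load('pics/s1.npz')); w=dict(np.load('pics/w2.npz'));q=w['q'];M=R.from_quat(q[[1,2,3,0]]).as_matrix()
def crop(c,pr,x0,y0,n,S):
    a=cv2.resize(c['pixels'][y0:y0+n,x0:x0+n],(S,S),interpolation=cv2.INTER_CUBIC);k=S/n
    for dz,col in((0,(255,0,0)),(.02,(0,255,0)),(.04,(0,0,255))):
        u,v=pr(w['ee']+[0,0,dz]); cv2.circle(a,(int((u-x0+.5)*k),int((v-y0+.5)*k)),4,col,1)
    return a
a=crop(s,lambda p:proj(s,p),195,115,60,400);b=crop(w,lambda p:wproj(w,p,w['ee'],M),265,180,100,400)
cv2.imwrite('pics/c5.png',cv2.convertScaleAbs(np.hstack([a,b]),alpha=1.5,beta=15)[...,::-1])
```

```text
start ee in top (np.float64(89.33878006144363), np.float64(343.95659113880527)) (np.float64(81.65677303266466), np.float64(345.45639128532457))
```

View pics/c5.png

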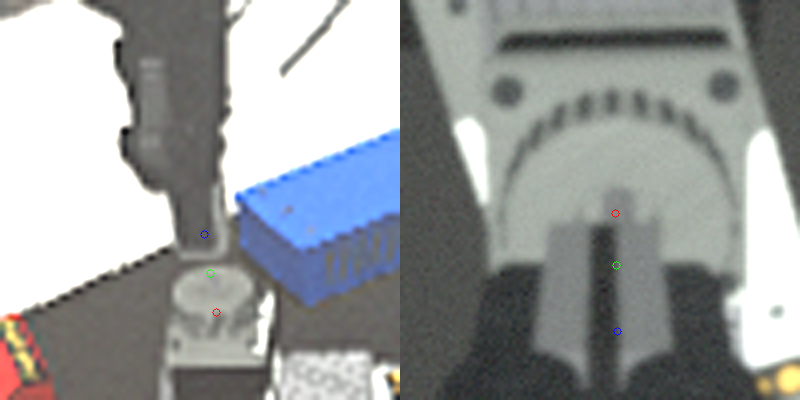

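The wrist and side views agree that the real fingertips stand about 28-30 mm behind the reported TCP, at z of about 0.13. They closed on air above the shaft. I'll go lower in stages, using the gap reading to find the pulley.

Call:
play_rows(
  translation=[
    [0, 0, 0],
    [0, 0, 0],
    [0, 0, 0],
    [0, 0, 8],
    [0, 0, 16],
    [0, 0, 24],
    [0, 0, 27],
    [0, 0, 27],
  ],
  twist=[0, 0, 0, 0, 0, 0, 0, 0],
  jaw=70,
)

```text
time: 3.2
ee_pos: [0.405, 0.3242, 0.0739]
orientation: [-0.0, 0.362, 0.932, -0.0]
force: [-0.4, 0.9, -0.3]
finger_gap: 0.703
grasp_force: 0.0
```

Call:
play_rows(
  translation=[
    [0, 0, 0],
    [0, 0, 0],
    [0, 0, 0],
    [0, 0, 0],
    [0, 0, 0],
    [0, 0, 0],
  ],
  twist=[0, 0, 0, 0, 0, 0],
  jaw=0,
)

```text
time: 3.8
ee_pos: [0.4054, 0.3244, 0.0752]
orientation: [0.0, 0.362, 0.932, 0.0]
force: [-2.8, -2.1, 9.9]
finger_gap: 0.348
grasp_force: 58.5
```

Call:
play_rows(
  translation=[
    [0, 0, 0],
    [0, 0, 0],
    [0, 0, 0],
    [0, 0, 4],
    [0, 0, 6],
    [0, 0, 6],
  ],
  twist=[0, 0, 0, 0, 0, 0],
  jaw=65,
)

```text
time: 4.4
ee_pos: [0.4051, 0.3242, 0.0681]
orientation: [-0.0, 0.362, 0.932, -0.0]
force: [-1.0, 0.5, 0.1]
finger_gap: 0.65
grasp_force: 0.0
```

Call:
play_rows(
  translation=[
    [0, 0, 0],
    [0, 0, 0],
    [0, 0, 0],
    [0, 0, 0],
    [0, 0, 0],
    [0, 0, 0],
  ],
  twist=[0, 0, 0, 0, 0, 0],
  jaw=0,
)

```text
time: 5.0
ee_pos: [0.4054, 0.3244, 0.0689]
orientation: [0.0, 0.362, 0.932, 0.0]
force: [-2.1, -0.7, 7.3]
finger_gap: 0.361
grasp_force: 58.8
```

Run:
```python
from h import *
c=grab('side','s3');w=grab('wrist','w3')
a=cv2.resize(c['pixels'][120:180,195:255],(400,400),interpolation=cv2.INTER_CUBIC);b=cv2.resize(w['pixels'][180:280,265:365],(400,400),interpolation=cv2.INTER_CUBIC)
cv2.imwrite('pics/c6.png',cv2.convertScaleAbs(np.hstack([a,b]),alpha=1.5,beta=15)[...,::-1])
```

```text
(no output)
```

View pics/c6.png

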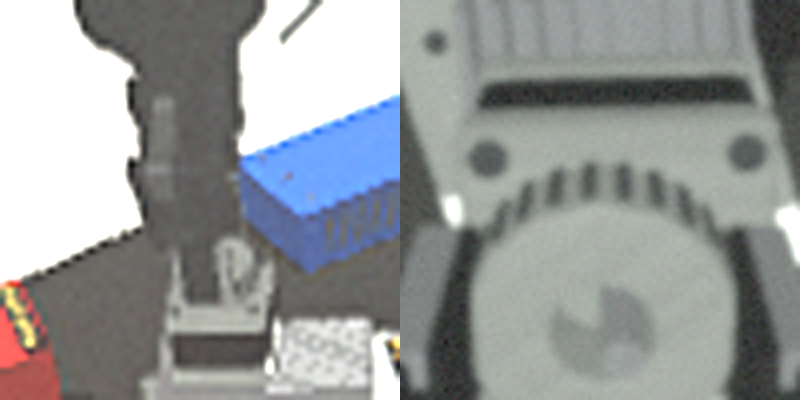

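The pulley sits upright between the pads, with the bore visible at wrist crop (600,335). Now I'll lift it.

Call:
play_rows(
  translation=[
    [0, 0, -8],
    [0, 0, -20],
    [0, 0, -40],
    [0, 0, -60],
    [0, 0, -85],
    [0, 0, -100],
    [0, 0, -100],
  ],
  twist=[0, 0, 0, 0, 0, 0, 0],
)

```text
time: 5.8
ee_pos: [0.4059, 0.3248, 0.171]
orientation: [0.001, 0.362, 0.932, 0.002]
force: [0.2, -0.8, -0.6]
finger_gap: 0.357
grasp_force: 59.6
```

Run:
```python
from h import *
plan(.4061,-.3195,.15,0)
c=grab('side','s4');w=grab('wrist','w4')
a=cv2.resize(c['pixels'][90:170,185:265],(400,400),interpolation=cv2.INTER_CUBIC);b=cv2.resize(w['pixels'][180:280,265:365],(400,400),interpolation=cv2.INTER_CUBIC)
cv2.imwrite('pics/c7.png',cv2.convertScaleAbs(np.hstack([a,b]),alpha=1.5,beta=15)[...,::-1])
```

```text
t 5.8 at [0.4059 0.3248 0.171 ] head 47.6 F [ 0.2 -0.8 -0.6] gap 0.357 -> move [-434.6 -475.7   19.5] twist 47.6
```

View pics/c7.png

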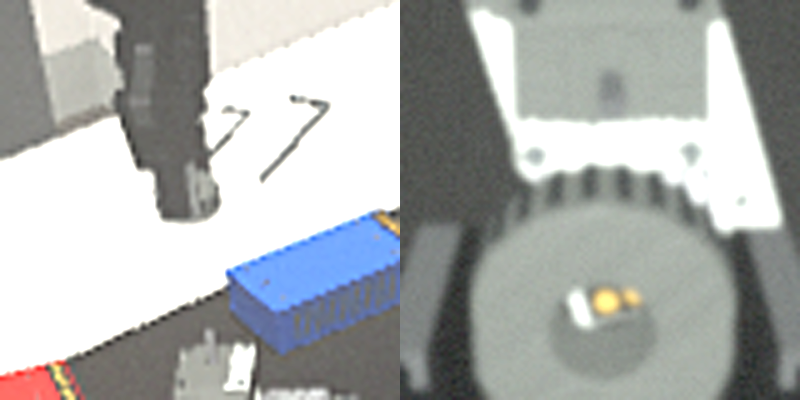

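Call:
play_rows(
  translation=[
    [-20, -12, -5],
    [-55, -34, -10],
    [-95, -58, -10],
    [-135, -82, -10],
    [-175, -107, -10],
    [-215, -131, -10],
    [-250, -153, -10],
    [-275, -168, -10],
    [-288, -176, -10],
    [-288, -176, -10],
  ],
  twist=[2, 5, 8, 11, 14, 17, 20, 22, 24, 24],
)

```text
time: 6.9
ee_pos: [0.4992, -0.0013, 0.178]
orientation: [-0.0, 0.549, 0.836, -0.0]
force: [0.2, 0.7, -0.4]
finger_gap: 0.36
grasp_force: 59.6
```

Run:
```python
from h import *
plan(.4061,-.3195,.03,0)
```

```text
t 6.9 at [ 0.4992 -0.0013  0.178 ] head 23.4 F [ 0.2  0.7 -0.4] gap 0.36 -> move [-255.1 -211.7  148.3] twist 23.4
```

Call:
play_rows(
  translation=[
    [-20, -16, 0],
    [-50, -41, 0],
    [-85, -70, 0],
    [-120, -99, 0],
    [-155, -128, 0],
    [-190, -157, 0],
    [-220, -182, 0],
    [-242, -201, 0],
    [-255, -212, 0],
    [-255, -212, 0],
  ],
  twist=[2, 5, 8, 11, 14, 17, 20, 22, 23, 23],
)

```text
time: 7.9
ee_pos: [0.4068, -0.3189, 0.1782]
orientation: [-0.0, 0.704, 0.71, -0.0]
force: [-0.3, -0.3, -0.9]
finger_gap: 0.361
grasp_force: 59.6
```

Run:
```python
from h import *
plan(.4061,-.3195,-.022,0)
c=grab('wrist','w5');_,p,M=st()
print('dish expected',wproj(c,[.4061,-.3195,.005],p,M))
im=cv2.cvtColor(c['pixels'],cv2.COLOR_RGB2HSV); print(c['pixels'][120:240:8,316].tolist())
cv2.imwrite('pics/c8.png',np.hstack([cv2.resize(c['pixels'][140:280,245:385],(560,560))])[...,::-1])
```

```text
t 7.9 at [ 0.4068 -0.3189  0.1782] head 0.5 F [-0.3 -0.3 -0.9] gap 0.361 -> move [ -0.6  -0.6 200.2] twist 0.5
dish expected (np.float64(316.211357238714), np.float64(178.7142813231851))
[[43, 44, 42], [27, 26, 31], [27, 29, 26], [25, 24, 25], [56, 55, 56], [65, 65, 66], [65, 66, 65], [151, 151, 152], [148, 148, 149], [148, 148, 147], [120, 121, 121], [47, 47, 46], [49, 49, 44], [85, 90, 84], [108, 112, 108]]
```

View pics/c8.png

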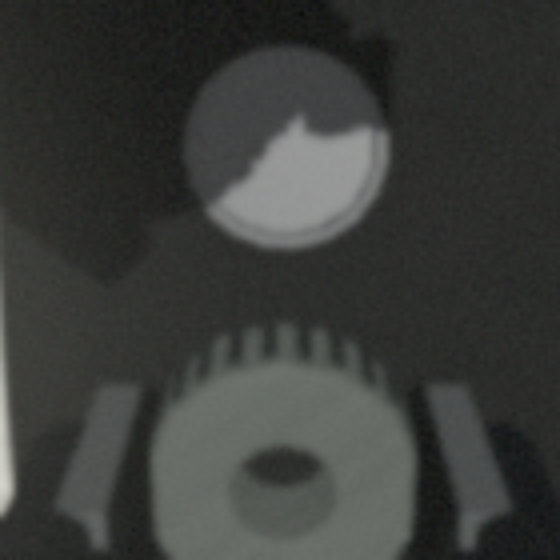

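The dish is centred at wrist (316,176), against an expected (316,179). That agrees within 3 mm, so I'll descend.

Call:
play_rows(
  translation=[
    [1, 0, 25],
    [1, 0, 60],
    [1, 0, 95],
    [1, 0, 130],
    [1, 0, 160],
    [1, 0, 180],
    [1, 0, 190],
    [1, 0, 196],
    [1, 0, 199],
    [1, 0, 199],
    [1, 0, 199],
  ],
  twist=[0, 0, 0, 0, 0, 0, 0, 0, 0, 0, 0],
)

```text
time: 9.05
ee_pos: [0.4074, -0.3175, -0.0198]
orientation: [0.0, 0.703, 0.711, 0.0]
force: [-0.6, 0.3, 0.1]
finger_gap: 0.363
grasp_force: 59.6
```

Call:
play_rows(
  translation=[
    [0, 0, 1],
    [0, 0, 2],
    [0, 0, 2],
    [0, 0, 2],
  ],
  twist=[0, 0, 0, 0],
)

```text
time: 9.45
ee_pos: [0.4071, -0.3174, -0.0224]
orientation: [0.0, 0.703, 0.711, -0.0]
force: [-0.1, -0.4, -0.7]
finger_gap: 0.359
grasp_force: 59.6
```

Call:
play_rows(
  translation=[
    [0, 0, 1],
    [0, 0, 2],
    [0, 0, 2],
  ],
  twist=[0, 0, 0],
)

```text
time: 9.75
ee_pos: [0.4071, -0.3174, -0.0241]
orientation: [0.0, 0.703, 0.711, 0.0]
force: [-1.6, 1.4, 10.0]
finger_gap: 0.358
grasp_force: 60.7
```

Contact felt at 10 N. I'll release and rise.

Call:
play_rows(
  translation=[
    [0, 0, 0],
    [0, 0, 0],
    [0, 0, -2],
    [0, 0, -15],
    [0, 0, -45],
    [0, 0, -85],
    [0, 0, -130],
    [0, 0, -175],
    [0, 0, -215],
    [0, 0, -230],
    [0, 0, -230],
  ],
  twist=[0, 0, 0, 0, 0, 0, 0, 0, 0, 0, 0],
  jaw=60,
)

```text
time: 10.85
ee_pos: [0.4075, -0.3178, 0.2084]
orientation: [0.002, 0.703, 0.711, 0.0]
force: [0.1, -1.0, -0.7]
finger_gap: 0.603
grasp_force: 0.0
```

Run:
```python
from h import *
plan(.5,0,.2,23)
t=grab('top','t5')
print([np.round(proj(t,[.4061,-.3195,z]),1).tolist() for z in(.003,.019)])
c=t['pixels'][225:275,440:490];cv2.imwrite('pics/a.png',cv2.resize(c,(400,400),interpolation=cv2.INTER_CUBIC)[...,::-1])
g=c.astype(int).mean(2); print(g[15:36:2,12:36:2].astype(int))
# pile now
h=cv2.resize(t['pixels'][200:270,195:265],(400,400),interpolation=cv2.INTER_CUBIC)
cv2.imwrite('pics/c9.png',np.hstack([cv2.imread('pics/a.png'),h[...,::-1]]))
```

```text
t 10.85 at [ 0.4075 -0.3178  0.2084] head 0.6 F [ 0.1 -1.  -0.7] gap 0.603 -> move [316.8  95.7   8. ] twist -22.4
[[463.7, 249.6], [465.6, 248.9]]
[[ 24  24  24  31  56 160 137 100  91  37  44  44]
 [ 27  24  46  68  80 154 144 149  88 100  36  44]
 [ 25  32  67  64  64  90 238 232 176 123 112  37]
 [ 46  60  66  57  80 118 236 228 230 191  95  57]
 [ 27  67  63  62 110 103  42  66 243 224 134 194]
 [ 25  68  64  56 111 103 155  48 221 229 132 155]
 [ 28  66  65  52  98 106 108 158 237 223 140 155]
 [ 25  39  74  64  60 102 109 100 228 157 143  95]
 [ 28  25  62  65  65  62  46  58 135 140 108  27]
 [ 26  27  26  64  66  64  66  62 146 121  63  42]
 [ 26  24  26  23  37  64  61  63  58  38  41  44]]
```

View pics/c9.png

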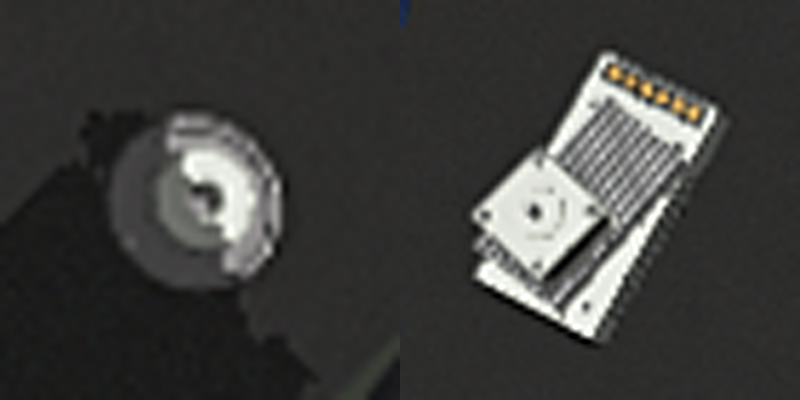

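The pulley lies in its dish (left) and the rest of the pile is undisturbed (right). Next is the motor.

Run:
```python
from h import *
t=dict(np.load('pics/t5.npz'));k=400/70
f=lambda u,v,z:onz(t,195+u/k-.5,200+v/k-.5,z)[:2]
q=np.array([f(140,147,.094),f(208,210,.094),f(142,280,.094),f(74,215,.094)]);e=np.roll(q,-1,0)-q
print(q.mean(0),np.linalg.norm(e,axis=1),np.degrees(np.arctan2(e[:,1],e[:,0])),'shaft',f(135,211,.118))
```

```text
[0.40591169 0.3237363 ] [0.04198485 0.04108001 0.04233121 0.04069024] [-129.84029347  140.3981589    49.63212854  -40.08473733] shaft [0.40333328 0.32057027]
```

Call:
play_rows(
  translation=[
    [30, 9, 0],
    [70, 21, 0],
    [115, 34, 0],
    [160, 48, 0],
    [205, 62, 0],
    [250, 76, 0],
    [290, 88, 0],
    [317, 96, 0],
    [317, 96, 0],
  ],
  twist=[-2, -5, -8, -11, -14, -17, -20, -22, -22],
  jaw=80,
)

```text
time: 11.8
ee_pos: [0.4997, 0.0045, 0.2045]
orientation: [-0.001, 0.552, 0.834, 0.0]
force: [0.8, -1.0, -0.1]
finger_gap: 0.794
grasp_force: 0.0
```

Run:
```python
from h import *
plan(.405,.324,.2,48)
```

```text
t 11.8 at [0.4997 0.0045 0.2045] head 23.0 F [ 0.8 -1.  -0.1] gap 0.794 -> move [331.2  37.4   5.1] twist -25.0
```

Call:
play_rows(
  translation=[
    [30, 3, 0],
    [70, 8, 0],
    [115, 13, 0],
    [160, 18, 0],
    [205, 23, 0],
    [250, 28, 0],
    [290, 33, 0],
    [318, 36, 0],
    [331, 38, 0],
    [331, 38, 0],
  ],
  twist=[-3, -6, -9, -12, -15, -18, -21, -24, -26, -26],
)

```text
time: 12.8
ee_pos: [0.4072, 0.3211, 0.2049]
orientation: [-0.0, 0.353, 0.936, -0.0]
force: [0.0, -0.5, 1.1]
finger_gap: 0.798
grasp_force: 0.0
```

Run:
```python
from h import *
plan(.4055,.3235,.036,49)
```

```text
t 12.8 at [0.4072 0.3211 0.2049] head 48.7 F [ 0.  -0.5  1.1] gap 0.798 -> move [  2.8   0.8 168.9] twist -0.3
```

Call:
play_rows(
  translation=[
    [2, 1, 25],
    [2, 1, 60],
    [2, 1, 95],
    [2, 1, 125],
    [2, 1, 145],
    [2, 1, 155],
    [2, 1, 160],
    [2, 1, 165],
    [2, 1, 169],
    [2, 1, 169],
  ],
  twist=[0, 0, 0, 0, 0, 0, 0, 0, 0, 0],
)

```text
time: 13.8
ee_pos: [0.4069, 0.3228, 0.0366]
orientation: [0.0, 0.354, 0.935, 0.0]
force: [-0.5, 0.2, 0.8]
finger_gap: 0.801
grasp_force: 0.0
```

Call:
play_rows(
  translation=[
    [0, 0, 0],
    [0, 0, 0],
    [0, 0, 0],
    [0, 0, 0],
    [0, 0, 0],
    [0, 0, 0],
  ],
  twist=[0, 0, 0, 0, 0, 0],
  jaw=0,
)

```text
time: 14.4
ee_pos: [0.4071, 0.3231, 0.0371]
orientation: [0.0, 0.353, 0.935, 0.0]
force: [-0.3, -0.2, 8.2]
finger_gap: 0.484
grasp_force: 61.1
```

Call:
play_rows(
  translation=[
    [0, 0, -5],
    [0, 0, -15],
    [0, 0, -35],
    [0, 0, -60],
    [0, 0, -85],
    [0, 0, -105],
    [0, 0, -115],
    [0, 0, -115],
  ],
  twist=[0, 0, 0, 0, 0, 0, 0, 0],
)

```text
time: 15.2
ee_pos: [0.4071, 0.3231, 0.1526]
orientation: [0.0, 0.354, 0.935, 0.001]
force: [-0.1, -0.6, -3.0]
finger_gap: 0.479
grasp_force: 61.2
```

Run:
```python
from h import *
plan(.6205,.1484,.15,68)
```

```text
t 15.2 at [0.4071 0.3231 0.1526] head 48.6 F [-0.1 -0.6 -3. ] gap 0.479 -> move [-275.6   10.1    2.7] twist -19.4
```

Call:
play_rows(
  translation=[
    [-20, 1, 0],
    [-55, 2, 0],
    [-95, 4, 0],
    [-135, 5, 0],
    [-175, 7, 0],
    [-215, 8, 0],
    [-250, 9, 0],
    [-270, 10, 0],
    [-276, 10, 0],
    [-276, 10, 0],
  ],
  twist=[-2, -4, -7, -10, -13, -15, -17, -19, -19, -19],
)

```text
time: 16.2
ee_pos: [0.6201, 0.1475, 0.1503]
orientation: [-0.001, 0.195, 0.981, -0.0]
force: [-0.2, -0.2, -1.9]
finger_gap: 0.479
grasp_force: 61.2
```

Run:
```python
from h import *
plan(.6205,.1484,-.012,68)
```

```text
t 16.2 at [0.6201 0.1475 0.1503] head 67.5 F [-0.2 -0.2 -1.9] gap 0.479 -> move [ -0.2   1.1 162.3] twist -0.5
```

Call:
play_rows(
  translation=[
    [0, 1, 20],
    [0, 1, 55],
    [0, 1, 90],
    [0, 1, 120],
    [0, 1, 140],
    [0, 1, 152],
    [0, 1, 159],
    [0, 1, 162],
    [0, 1, 162],
    [0, 1, 163],
    [0, 1, 164],
    [0, 1, 164],
  ],
  twist=[0, 0, 0, 0, 0, 0, 0, 0, 0, 0, 0, 0],
)

```text
time: 17.4
ee_pos: [0.6209, 0.1488, -0.0123]
orientation: [0.0, 0.194, 0.981, 0.0]
force: [-0.5, -0.0, -1.4]
finger_gap: 0.477
grasp_force: 61.2
```

Call:
play_rows(
  translation=[
    [0, 0, 1],
    [0, 0, 1],
    [0, 0, 2],
    [0, 0, 2],
  ],
  twist=[0, 0, 0, 0],
)

```text
time: 17.8
ee_pos: [0.6207, 0.1487, -0.0146]
orientation: [-0.0, 0.194, 0.981, -0.0]
force: [-0.7, 0.3, -2.0]
finger_gap: 0.477
grasp_force: 61.2
```

Call:
play_rows(
  translation=[
    [0, 0, 1],
    [0, 0, 1],
    [0, 0, 2],
    [0, 0, 2],
  ],
  twist=[0, 0, 0, 0],
)

```text
time: 18.2
ee_pos: [0.6208, 0.1488, -0.0158]
orientation: [0.0, 0.194, 0.981, -0.0]
force: [-4.8, -1.5, 11.4]
finger_gap: 0.481
grasp_force: 62.8
```

Call:
play_rows(
  translation=[
    [0, 0, 0],
    [0, 0, 0],
    [0, 0, -2],
    [0, 0, -15],
    [0, 0, -45],
    [0, 0, -85],
    [0, 0, -130],
    [0, 0, -170],
    [0, 0, -200],
    [0, 0, -215],
    [0, 0, -215],
  ],
  twist=[0, 0, 0, 0, 0, 0, 0, 0, 0, 0, 0],
  jaw=75,
)

```text
time: 19.3
ee_pos: [0.6216, 0.149, 0.2016]
orientation: [0.002, 0.194, 0.981, 0.001]
force: [0.1, -0.9, -0.6]
finger_gap: 0.748
grasp_force: 0.0
```

Run:
```python
from h import *
plan(.42,.314,.2,56)
t=grab('top','t6'); s=grab('side','s6')
a=cv2.resize(t['pixels'][205:261,200:256],(400,400),interpolation=cv2.INTER_CUBIC)
b=cv2.resize(t['pixels'][150:190,275:315],(400,400),interpolation=cv2.INTER_CUBIC)
cv2.imwrite('pics/c10.png',np.hstack([a,b])[...,::-1])
```

```text
t 19.3 at [0.6216 0.149  0.2016] head 67.6 F [ 0.1 -0.9 -0.6] gap 0.748 -> move [249.3  75.7   1. ] twist 11.6
```

View pics/c10.png

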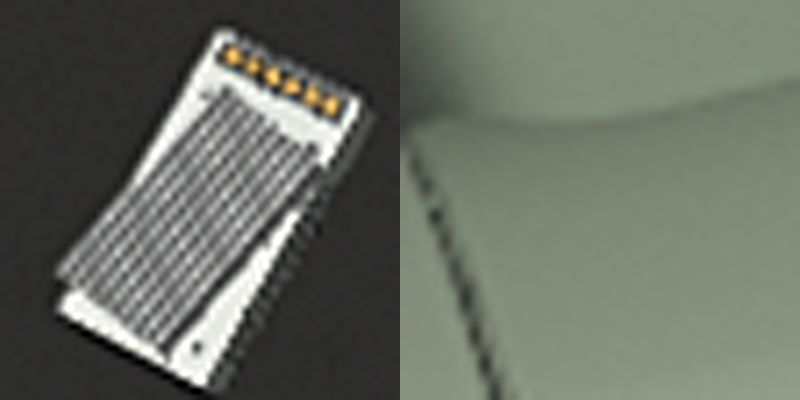

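The left half shows the sink alone on the PSU, with top corners at about (220,88), (325,155), (163,355) and (57,272). On the right the arm hides the motor tray.

Run:
```python
from h import *
t=dict(np.load('pics/t6.npz'));k=400/56
f=lambda u,v,z:onz(t,200+u/k-.5,205+v/k-.5,z)[:2]
for z,p in((.056,[(220,88),(325,155),(163,355),(57,272)]),(.034,[(218,28),(366,100),(210,390),(58,306)])):
    q=np.array([f(u,v,z) for u,v in p]);e=np.roll(q,-1,0)-q
    print(q.mean(0).round(4),np.linalg.norm(e,axis=1).round(4),np.degrees(np.arctan2(e[:,1],e[:,0])).round(1))
plan(.4177,.315,.2,56)
```

```text
[0.4167 0.3148] [0.0467 0.0916 0.0499 0.0878] [-120.2  144.8   55.   -37.4]
[0.4247 0.312 ] [0.063  0.1204 0.0652 0.1178] [-113.9  155.8   63.8  -25.2]
t 19.4 at [0.6206 0.1487 0.1987] head 67.6 F [-0.1 -0.2 -0.5] gap 0.75 -> move [251.   76.4  -1.3] twist 11.6
```

Call:
play_rows(
  translation=[
    [20, 6, 0],
    [60, 18, 0],
    [100, 30, 0],
    [140, 43, 0],
    [180, 55, 0],
    [215, 65, 0],
    [240, 73, 0],
    [251, 76, 0],
    [251, 76, 0],
  ],
  twist=[1, 3, 5, 7, 9, 11, 12, 13, 13],
)

```text
time: 20.3
ee_pos: [0.4163, 0.3156, 0.1981]
orientation: [-0.0, 0.303, 0.953, -0.0]
force: [0.5, -0.2, 0.0]
finger_gap: 0.749
grasp_force: 0.0
```

Run:
```python
from h import *
plan(.4167,.3148,.008,54.5)
```

```text
t 20.3 at [0.4163 0.3156 0.1981] head 54.7 F [ 0.5 -0.2  0. ] gap 0.749 -> move [ -0.9  -0.2 190.1] twist 0.2
```

Call:
play_rows(
  translation=[
    [-1, 0, 30],
    [-1, 0, 70],
    [-1, 0, 110],
    [-1, 0, 145],
    [-1, 0, 168],
    [-1, 0, 178],
    [-1, 0, 183],
    [-1, 0, 187],
    [-1, 0, 190],
    [-1, 0, 190],
  ],
  twist=[0, 0, 0, 0, 0, 0, 0, 0, 0, 0],
)

```text
time: 21.3
ee_pos: [0.4188, 0.3142, 0.0088]
orientation: [0.0, 0.304, 0.953, 0.0]
force: [-0.4, -0.1, -0.8]
finger_gap: 0.749
grasp_force: 0.0
```

Call:
play_rows(
  translation=[
    [0, 0, 0],
    [0, 0, 0],
    [0, 0, 0],
    [0, 0, 0],
    [0, 0, 0],
    [0, 0, 0],
  ],
  twist=[0, 0, 0, 0, 0, 0],
  jaw=0,
)

```text
time: 21.9
ee_pos: [0.4189, 0.3144, 0.0093]
orientation: [0.0, 0.304, 0.953, 0.0]
force: [-1.1, -0.1, 10.7]
finger_gap: 0.524
grasp_force: 61.0
```

Call:
play_rows(
  translation=[
    [0, 0, -5],
    [0, 0, -15],
    [0, 0, -35],
    [0, 0, -60],
    [0, 0, -85],
    [0, 0, -105],
    [0, 0, -115],
    [0, 0, -115],
  ],
  twist=[0, 0, 0, 0, 0, 0, 0, 0],
)

```text
time: 22.7
ee_pos: [0.4189, 0.3144, 0.1246]
orientation: [0.001, 0.304, 0.953, 0.001]
force: [-0.6, 0.4, -3.0]
finger_gap: 0.522
grasp_force: 62.4
```

Run:
```python
from h import *
plan(.6062,-.151,.125,87.5)
```

```text
t 22.7 at [0.4189 0.3144 0.1246] head 54.6 F [-0.6  0.4 -3. ] gap 0.522 -> move [-422.3 -270.8   -0.6] twist -32.9
```

Call:
play_rows(
  translation=[
    [-20, -13, 0],
    [-58, -37, 0],
    [-98, -63, 0],
    [-138, -89, 0],
    [-178, -114, 0],
    [-218, -140, 0],
    [-258, -166, 0],
    [-298, -191, 0],
    [-338, -217, 0],
    [-375, -241, 0],
    [-405, -260, 0],
    [-422, -271, 0],
  ],
  twist=[-2, -5, -8, -11, -14, -17, -20, -23, -26, -29, -31, -33],
)

```text
time: 23.9
ee_pos: [0.6053, -0.1546, 0.1219]
orientation: [-0.001, 0.022, 1.0, -0.0]
force: [-0.0, 0.0, -1.9]
finger_gap: 0.52
grasp_force: 62.3
```

Call:
play_rows(
  translation=[
    [0, 0, 0],
    [0, 0, 0],
  ],
  twist=[0, 0],
)

```text
time: 24.1
ee_pos: [0.605, -0.1508, 0.1224]
orientation: [-0.001, 0.021, 1.0, 0.0]
force: [0.8, 0.9, -2.1]
finger_gap: 0.52
grasp_force: 62.3
```

Run:
```python
from h import *
plan(.608,-.151,-.018,87.5)
```

```text
t 24.1 at [ 0.605  -0.1508  0.1224] head 87.6 F [ 0.8  0.9 -2.1] gap 0.52 -> move [ -3.3  -0.2 140.4] twist 0.1
```

Call:
play_rows(
  translation=[
    [-3, 0, 20],
    [-3, 0, 55],
    [-3, 0, 90],
    [-3, 0, 115],
    [-3, 0, 128],
    [-3, 0, 134],
    [-3, 0, 138],
    [-3, 0, 140],
    [-3, 0, 140],
    [-3, 0, 140],
  ],
  twist=[0, 0, 0, 0, 0, 0, 0, 0, 0, 0],
)

```text
time: 25.1
ee_pos: [0.6088, -0.1515, -0.0158]
orientation: [0.0, 0.021, 1.0, -0.0]
force: [1.0, 0.3, -2.3]
finger_gap: 0.523
grasp_force: 62.2
```

Call:
play_rows(
  translation=[
    [0, 0, 1],
    [0, 0, 2],
    [0, 0, 2],
  ],
  twist=[0, 0, 0],
)

```text
time: 25.4
ee_pos: [0.6085, -0.1514, -0.0185]
orientation: [-0.0, 0.021, 1.0, -0.0]
force: [-0.1, -0.2, -2.3]
finger_gap: 0.525
grasp_force: 62.2
```

Call:
play_rows(
  translation=[
    [0, 0, 1],
    [0, 0, 1],
    [0, 0, 1],
  ],
  twist=[0, 0, 0],
)

```text
time: 25.7
ee_pos: [0.6085, -0.1514, -0.0195]
orientation: [-0.0, 0.021, 1.0, -0.0]
force: [0.1, -0.8, -2.5]
finger_gap: 0.521
grasp_force: 62.2
```

Call:
play_rows(
  translation=[
    [0, 0, 1],
    [0, 0, 2],
    [0, 0, 2],
    [0, 0, 2],
  ],
  twist=[0, 0, 0, 0],
)

```text
time: 26.1
ee_pos: [0.6085, -0.1514, -0.0215]
orientation: [-0.0, 0.021, 1.0, -0.0]
force: [0.3, 0.2, -1.9]
finger_gap: 0.524
grasp_force: 62.3
```

Call:
play_rows(
  translation=[
    [0, 0, 1],
    [0, 0, 1],
    [0, 0, 1],
  ],
  twist=[0, 0, 0],
)

```text
time: 26.4
ee_pos: [0.6086, -0.1514, -0.0217]
orientation: [0.0, 0.021, 1.0, -0.0]
force: [-4.8, 1.2, 14.7]
finger_gap: 0.522
grasp_force: 64.1
```

Call:
play_rows(
  translation=[
    [0, 0, 0],
    [0, 0, 0],
    [0, 0, -2],
    [0, 0, -15],
    [0, 0, -45],
    [0, 0, -85],
    [0, 0, -130],
    [0, 0, -170],
    [0, 0, -200],
    [0, 0, -215],
    [0, 0, -215],
  ],
  twist=[0, 0, 0, 0, 0, 0, 0, 0, 0, 0, 0],
  jaw=80,
)

```text
time: 27.5
ee_pos: [0.6093, -0.1514, 0.1956]
orientation: [0.002, 0.021, 1.0, -0.0]
force: [0.7, 0.3, 0.3]
finger_gap: 0.801
grasp_force: 0.0
```

Run:
```python
from h import *
t=grab('top','t7'); im=cv2.cvtColor(t['pixels'],cv2.COLOR_RGB2HSV)
for nm,m in(('blue',(im[...,0]>100)&(im[...,0]<130)&(im[...,1]>100)),('red',((im[...,0]<6)|(im[...,0]>174))&(im[...,1]>100))):
    for c in cv2.findContours(m.astype(np.uint8),0,1)[0]:
        if cv2.contourArea(c)>100: 
            P=np.array([onz(t,a,b,.03)[:2] for a,b in c.reshape(-1,2)],np.float32); print(nm,cv2.boxPoints(cv2.minAreaRect(P)).round(3).tolist())
# pile PSU: bright + low saturation blob in its region
r=np.zeros(im.shape[:2],np.uint8); r[195:270,200:262]=1
m=((im[...,2]>140)&(r>0)).astype(np.uint8); m=cv2.morphologyEx(m,cv2.MORPH_CLOSE,np.ones((5,5)))
c=max(cv2.findContours(m,0,1)[0],key=cv2.contourArea).reshape(-1,2)
P=np.array([onz(t,a,b,.034)[:2] for a,b in c],np.float32);print('psu',cv2.minAreaRect(P))
# sink in its tray
for nm,u0,u1,v0,v1,z in(('sink',380,420,150,205,.025),('motor',280,312,150,185,.041)):
    g=t['pixels'][v0:v1,u0:u1].astype(int).mean(2); m=(g>165).astype(np.uint8); m=cv2.morphologyEx(m,cv2.MORPH_CLOSE,np.ones((3,3)))
    c=max(cv2.findContours(m,0,1)[0],key=cv2.contourArea).reshape(-1,2)
    P=np.array([onz(t,a+u0,b+v0,z)[:2] for a,b in c],np.float32);print(nm,cv2.minAreaRect(P))
plan(.4243,.3125,.2,65)
```

```text
blue [[0.49900001287460327, 0.41100001335144043], [0.625, 0.4020000100135803], [0.6299999952316284, 0.47600001096725464], [0.5040000081062317, 0.48399999737739563]]
red [[0.21400000154972076, 0.26100000739097595], [0.25200000405311584, 0.14800000190734863], [0.3109999895095825, 0.1679999977350235], [0.2720000147819519, 0.2809999883174896]]
red [[0.24899999797344208, 0.4339999854564667], [0.36500000953674316, 0.39899998903274536], [0.38600000739097595, 0.4699999988079071], [0.27000001072883606, 0.5049999952316284]]
psu ((0.4240652918815613, 0.3129813075065613), (0.06203197315335274, 0.11920402944087982), 64.70806121826172)
sink ((0.6230394840240479, -0.15377643704414368), (0.04574810341000557, 0.05473893880844116), 85.31302642822266)
motor ((0.6159877181053162, 0.14611661434173584), (0.04475250467658043, 0.04082166403532028), 67.31432342529297)
t 27.55 at [ 0.6087 -0.1514  0.1939] head 87.6 F [-0.  -0.3 -0.5] gap 0.8 -> move [203.7 455.8  -6.7] twist 22.6
```

Call:
play_rows(
  translation=[
    [8, 18, 0],
    [25, 56, 0],
    [44, 98, 0],
    [63, 140, 0],
    [82, 182, 0],
    [101, 224, 0],
    [120, 266, 0],
    [139, 308, 0],
    [158, 350, 0],
    [176, 392, 0],
    [192, 428, 0],
    [204, 455, 0],
  ],
  twist=[1, 3, 5, 7, 9, 11, 13, 15, 17, 19, 21, 23],
  jaw=100,
)

```text
time: 28.75
ee_pos: [0.422, 0.3139, 0.192]
orientation: [-0.001, 0.22, 0.976, -0.0]
force: [-0.0, 0.7, 0.4]
finger_gap: 0.998
grasp_force: 0.0
```

Call:
play_rows(
  translation=[
    [0, 0, 0],
    [0, 0, 0],
  ],
  twist=[0, 0],
)

```text
time: 28.95
ee_pos: [0.4234, 0.3115, 0.192]
orientation: [-0.0, 0.219, 0.976, -0.001]
force: [0.3, -0.4, 0.4]
finger_gap: 1.003
grasp_force: 0.0
```

Run:
```python
from h import *
plan(.4241,.313,-.023,64.7)
```

```text
t 28.95 at [0.4234 0.3115 0.192 ] head 64.7 F [ 0.3 -0.4  0.4] gap 1.003 -> move [ -0.    1.9 215. ] twist -0.0
```

Call:
play_rows(
  translation=[
    [0, 2, 30],
    [0, 2, 70],
    [0, 2, 110],
    [0, 2, 145],
    [0, 2, 170],
    [0, 2, 185],
    [0, 2, 195],
    [0, 2, 203],
    [0, 2, 210],
    [0, 2, 214],
    [0, 2, 214],
  ],
  twist=[0, 0, 0, 0, 0, 0, 0, 0, 0, 0, 0],
)

```text
time: 30.05
ee_pos: [0.4246, 0.3135, -0.0216]
orientation: [-0.0, 0.22, 0.976, -0.0]
force: [-0.2, 0.5, -0.1]
finger_gap: 1.001
grasp_force: 0.0
```

Call:
play_rows(
  translation=[
    [0, 0, 0],
    [0, 0, 0],
    [0, 0, 0],
    [0, 0, 0],
    [0, 0, 0],
    [0, 0, 0],
  ],
  twist=[0, 0, 0, 0, 0, 0],
  jaw=0,
)

```text
time: 30.65
ee_pos: [0.4249, 0.3138, -0.0208]
orientation: [0.0, 0.22, 0.976, 0.0]
force: [-1.2, -0.3, 9.5]
finger_gap: 0.716
grasp_force: 64.7
```

Call:
play_rows(
  translation=[
    [0, 0, -4],
    [0, 0, -12],
    [0, 0, -28],
    [0, 0, -50],
    [0, 0, -75],
    [0, 0, -95],
    [0, 0, -105],
    [0, 0, -105],
  ],
  twist=[0, 0, 0, 0, 0, 0, 0, 0],
)

```text
time: 31.45
ee_pos: [0.425, 0.3138, 0.0846]
orientation: [0.001, 0.22, 0.976, 0.001]
force: [-0.6, -0.1, -4.5]
finger_gap: 0.709
grasp_force: 67.2
```

Run:
```python
from h import *
plan(.4638,-.0187,.083,81)
```

```text
t 31.45 at [0.425  0.3138 0.0846] head 64.6 F [-0.6 -0.1 -4.5] gap 0.709 -> move [-177.7 -283.7    1.3] twist -16.4
```

Call:
play_rows(
  translation=[
    [-8, -13, 0],
    [-24, -38, 0],
    [-44, -70, 0],
    [-64, -102, 0],
    [-84, -134, 0],
    [-104, -166, 0],
    [-124, -198, 0],
    [-144, -230, 0],
    [-160, -256, 0],
    [-172, -274, 0],
    [-178, -284, 0],
    [-178, -284, 0],
  ],
  twist=[-1, -2, -4, -6, -8, -10, -12, -13, -14, -15, -16, -16],
)

```text
time: 32.65
ee_pos: [0.4628, -0.0215, 0.0827]
orientation: [-0.001, 0.083, 0.997, -0.0]
force: [-0.8, 0.6, -5.8]
finger_gap: 0.71
grasp_force: 67.0
```

Run:
```python
from h import *
plan(.4638,-.0187,-.0145,81)
```

```text
t 32.65 at [ 0.4628 -0.0215  0.0827] head 80.5 F [-0.8  0.6 -5.8] gap 0.71 -> move [-0.6  3.  97.2] twist -0.5
```

Call:
play_rows(
  translation=[
    [0, 1, 15],
    [0, 1, 40],
    [0, 1, 62],
    [0, 1, 78],
    [0, 1, 87],
    [0, 1, 92],
    [0, 1, 95],
    [0, 1, 96],
    [0, 1, 96],
  ],
  twist=[0, 0, 0, 0, 0, 0, 0, 0, 0],
)

```text
time: 33.55
ee_pos: [0.4639, -0.0184, -0.0122]
orientation: [0.0, 0.082, 0.997, 0.0]
force: [0.8, 0.9, -4.4]
finger_gap: 0.714
grasp_force: 66.9
```

Call:
play_rows(
  translation=[
    [0, 0, 1],
    [0, 0, 2],
    [0, 0, 2],
  ],
  twist=[0, 0, 0],
)

```text
time: 33.85
ee_pos: [0.4638, -0.0184, -0.0144]
orientation: [0.0, 0.082, 0.997, -0.0]
force: [0.5, 1.2, -3.8]
finger_gap: 0.706
grasp_force: 66.9
```

Call:
play_rows(
  translation=[
    [0, 0, 1],
    [0, 0, 2],
    [0, 0, 3],
    [0, 0, 3],
  ],
  twist=[0, 0, 0, 0],
)

```text
time: 34.25
ee_pos: [0.4637, -0.0184, -0.0176]
orientation: [-0.0, 0.082, 0.997, -0.0]
force: [0.1, 0.6, -4.7]
finger_gap: 0.711
grasp_force: 67.0
```

Call:
play_rows(
  translation=[
    [0, 0, 1],
    [0, 0, 1],
    [0, 0, 1],
  ],
  twist=[0, 0, 0],
)

```text
time: 34.55
ee_pos: [0.4637, -0.0184, -0.0178]
orientation: [0.0, 0.082, 0.997, -0.0]
force: [-4.3, 0.2, 20.2]
finger_gap: 0.709
grasp_force: 69.7
```

Contact. I'll release, rise and pull back toward the left so the trays can be seen.

Call:
play_rows(
  translation=[
    [0, 0, 0],
    [0, 0, 0],
    [0, 0, -2],
    [0, 0, -15],
    [0, 0, -45],
    [0, 0, -85],
    [0, 0, -130],
    [0, 0, -170],
    [0, 0, -200],
    [0, 0, -215],
    [0, 0, -215],
  ],
  twist=[0, 0, 0, 0, 0, 0, 0, 0, 0, 0, 0],
  jaw=100,
)

```text
time: 35.65
ee_pos: [0.4644, -0.0185, 0.1982]
orientation: [0.002, 0.082, 0.997, -0.0]
force: [-0.4, -0.3, 0.4]
finger_gap: 0.997
grasp_force: 0.0
```

Call:
play_rows(
  translation=[
    [0, 20, 0],
    [0, 60, 0],
    [0, 105, 0],
    [0, 150, 0],
    [0, 195, 0],
    [0, 240, 0],
    [0, 285, 0],
    [0, 330, 0],
    [0, 365, 0],
    [0, 390, 0],
    [0, 390, 0],
  ],
  twist=[0, 0, 0, 0, 0, 0, 0, 0, 0, 0, 0],
)

```text
time: 36.75
ee_pos: [0.5261, 0.3696, 0.1944]
orientation: [-0.001, 0.08, 0.997, -0.0]
force: [-0.3, -1.6, 0.4]
finger_gap: 1.001
grasp_force: 0.0
```

Run:
```python
from h import *
plan(.5,.3)
t=grab('top','t8');t0=dict(np.load('pics/top0.npz'))
for nm,u0,u1,v0,v1,z,th in(('sink',375,425,145,210,.025,165),('motor',275,315,148,188,.041,165),('psu',325,380,190,260,.037,165),('pulley',448,482,232,268,.019,175)):
    g=t['pixels'][v0:v1,u0:u1].astype(int).mean(2); m=(g>th).astype(np.uint8); m=cv2.morphologyEx(m,cv2.MORPH_CLOSE,np.ones((3,3)))
    c=max(cv2.findContours(m,0,1)[0],key=cv2.contourArea).reshape(-1,2)
    P=np.array([onz(t,a+u0,b+v0,z)[:2] for a,b in c],np.float32);print(nm,[np.round(x,3) for x in cv2.minAreaRect(P)])
for nm,u,v in(('tape',355,131),('jar',289,253)):
    d=np.abs(t['pixels'][v-16:v+16,u-16:u+16].astype(int)-t0['pixels'][v-16:v+16,u-16:u+16]).mean(); print(nm,'diff',d)
```

```text
t 36.75 at [0.5261 0.3696 0.1944] head 80.8 F [-0.3 -1.6  0.4] gap 1.001 -> move [ 14.6 -72.9   0.1] twist None
sink [array([ 0.605, -0.155]), array([0.05 , 0.091]), np.float64(89.716)]
motor [array([0.616, 0.146]), array([0.045, 0.041]), np.float64(67.314)]
psu [array([ 0.456, -0.016]), array([0.082, 0.132]), np.float64(81.203)]
pulley [array([ 0.405, -0.319]), array([0.029, 0.03 ]), np.float64(1.966)]
tape diff 0.9456380208333334
jar diff 62.1513671875
```

Run:
```python
from h import *
t=dict(np.load('pics/t8.npz'));
for th in(190,205,220):
    u0,u1,v0,v1=325,380,190,260
    m=(t['pixels'][v0:v1,u0:u1].astype(int).mean(2)>th).astype(np.uint8); m=cv2.morphologyEx(m,cv2.MORPH_CLOSE,np.ones((3,3)))
    c=max(cv2.findContours(m,0,1)[0],key=cv2.contourArea).reshape(-1,2)
    P=np.array([onz(t,a+u0,b+v0,.037)[:2] for a,b in c],np.float32);print('psu',th,[np.round(x,3) for x in cv2.minAreaRect(P)])
for n in('0','2','5','6','7','8'):
    f='pics/top0.npz' if n=='0' else f'pics/t{n}.npz'
    g=np.load(f)['pixels'][238:268,274:304].astype(int).mean(2);print(n,[ (np.argwhere(g>th).mean(0).round(1).tolist(),(g>th).sum()) for th in(120,190)], g[15,::3].astype(int).tolist())
for n in(0,6): 
    s=np.load(f'pics/side{n}.npz' if n==0 else f'pics/s{n}.npz')['pixels'];g=s[200:232,245:275].astype(int).mean(2);print(np.argwhere(g>150).mean(0),(g>150).sum())
c=grab('side','s8')['pixels'][200:232,245:275].astype(int).mean(2);print(np.argwhere(c>150).mean(0),(c>150).sum())
```

```text
psu 190 [array([ 0.462, -0.019]), array([0.061, 0.119]), np.float64(80.765)]
psu 205 [array([ 0.462, -0.019]), array([0.06 , 0.119]), np.float64(80.767)]
psu 220 [array([ 0.462, -0.019]), array([0.06 , 0.118]), np.float64(80.751)]
0 [([14.1, 14.9], np.int64(145)), ([14.2, 14.9], np.int64(135))] [43, 42, 42, 255, 236, 237, 238, 253, 45, 43]
2 [([14.1, 14.9], np.int64(145)), ([14.2, 14.9], np.int64(135))] [45, 41, 43, 255, 237, 237, 238, 253, 43, 44]
5 [([14.1, 14.9], np.int64(145)), ([14.2, 14.9], np.int64(135))] [45, 43, 42, 255, 237, 237, 238, 253, 45, 44]
6 [([2.6, 8.2], np.int64(25)), ([nan, nan], np.int64(0))] [61, 93, 105, 107, 110, 50, 107, 106, 106, 80]
7 [([14.1, 14.9], np.int64(145)), ([14.2, 14.9], np.int64(135))] [46, 42, 42, 255, 237, 237, 238, 253, 43, 44]
8 [([nan, nan], np.int64(0)), ([nan, nan], np.int64(0))] [114, 109, 110, 108, 110, 110, 108, 69, 107, 107]
[12.04255319 13.96808511] 94
[nan nan] 0
[12.04255319 13.96808511] 94<stdin>:10: RuntimeWarning: Mean of empty slice.
  ret = um.true_divide(
<stdin>:12: RuntimeWarning: Mean of empty slice.
```

All four parts measure within 5 mm of their tray centres and sit at the right angle. The tape and jar haven't moved: the arm hid the jar from the top camera, and the side view is identical to the start. Handing in.

```bash
python3 -c "
from station import robot
print(robot.close_job())"
```

```text
the job is handed in; nothing more can be done
None
```

I handed the job in at about 37 s: the power supply, heat sink, motor and pulley were each set down in their own tray, within about 5 mm of centre by the last camera measurement. The tape and jar were not moved. The hand-in returned no verdict.

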